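Load a slide magazine through the scanner's sprung gate and dock it

TASK

Stand the magazine of glass slides upright in the scanner's feeder entry in front of the shut gate, nose towards the scanner, then push it along the lane through the sprung gate and under the hood until you feel the sprung docking plate give by about 5 mm, well short of the end of its 10 mm travel. Let go and come away: the magazine must stay resting against the plate with the gate shut behind it. Be gentle, do not tip or ram it, and leave the other things on the bench alone.

Things in the scene. Friction and masses are not known exactly. Their poses are not given: they have to be found in the camera images.
- feeder: Fixed white slide scanner with a metal feeder lane in front. Origin: on the bench, mid lane, on the gate line (through the gate's hinge). x = feed direction along the lane into the scanner, y left of it, z up. Lane floor 8 mm above the bench, x -150 to 215 mm. Side guides 42 mm apart, 33 mm above the bench. Housing from x = 222 mm on, 300 wide, 170 high, from x = 305 mm 290 high. The lane is open above except under the hood.
- entry (a point): Middle of the lane's entry, on its floor, 75 mm before the gate line; axes as the feeder. A magazine with its middle here has its nose 25 mm before the gate. The entry guides run from feeder x -145 to -6 mm, 42 mm apart inside, with lips sloping outward up to 46 mm above the bench; the mouth flares.
- gate_line (a point): Middle of the lane, on its floor (8 mm above the bench), on the gate line; axes as the feeder. The gate's post on the left and the leaf's pocket wall on the right (38 mm from the middle, to x = 48 mm) reach 60 mm above the bench; the right guide is missing over the pocket and resumes at x = 42 mm with a lead-in.
- hood_mouth (a point): Middle of the lane, on its floor, at the front edge of the hood, 153 mm past the gate line; axes as the feeder. The hood runs 69 mm on to the housing: 120 mm wide outside, 43 mm inside, underside 70 and top 80 mm above the bench. The magazine's case goes under it, its rib stays outside. The docking plate stands unseen under it.
- gate (a joint): Angle (rad) of the gate: steel flap on an upright hinge at feeder x 0, y -32 mm; 0 shut, up to 1.5 open towards the scanner, never outward. Leaf 46 mm long, 4 thick, 14 to 52 mm above the bench. The magazine opens it with 2 to 4 N; it then rests on its side at about 1.2 rad and springs shut once the tail is 45 mm past the gate line and nothing else is in its way.
- dock_plate (a joint): How far (m) the sprung docking plate is pressed in: 0 free, 0.010 end of travel. It faces the nose. It rides on a carriage left anywhere, so at rest its face is 162 to 192 mm past the gate line: not measured, find it by feel. Damped; it takes 1 N to start and 1 N more per mm (6 N at 5 mm, slowly). Let go, it pushes the magazine back a few mm until friction holds it, still touching.
- magazine: Loose slide magazine: aluminium case with grey side panels and slides, 100 long (x) x 36 wide (y) x 60 mm high, 0.28 to 0.46 kg, black carrying rib on top of its tail half. Origin: centre of its underside. x points to the nose, the end without the rib, which must lead into the scanner; z up.
- rib (a point): Grasp point on the magazine's rib: 24 mm behind the magazine's middle (magazine x -24 mm), 83 mm above its underside; axes as the magazine. The rib is 12 mm thick (magazine y), 44 mm long (magazine x -46 to -2 mm), and stands from 60 to 92 mm above the underside.
- slide_box: Bystander, loose: closed grey slide storage box, 92 x 172 x 34 mm, flat on the bench. Origin: centre of its underside.
- oil_bottle: Bystander, loose: small amber bottle of immersion oil, 28 mm diameter, 62 mm high, upright. Origin: centre of its underside.
- stain_jar: Bystander, loose: square glass staining jar with lid and knob, 58 x 58 x 103 mm, upright. Origin: centre of its underside.
Things that resemble listed ones, but are neither listed nor needed, are in the scene too. Leave any turquoise look-alike of the magazine alone.

How it is judged:
By the outcome, as a careful person would: the job done as asked, in the order asked, and still so for the second after the job is handed in, with the robot touching nothing.
It also fails if it takes over 58 s, if anything falls off the work surface, if the arm or the gripper's body presses on something with over 40 N, if the wrist force passes 120 N, or if a joint passes its speed limit or range.

ROBOT

A 7-joint arm with a two-finger parallel gripper is mounted at the origin on the work surface. World frame = base frame: x ahead of the robot, y to its left, z up, the work surface at z = 0. Lengths are in m, angles in rad, forces in N, time in s.
With the tool pointing down it reaches from about 0.4 to 0.925 m from the base axis. Payload 5.6 kg.
Tool frame: the origin (TCP) lies midway between the tips of the shut fingers; the grasp point (between the pads) lies 19 mm behind it (arm.grip_depth is the distance from the TCP to the grasp point, in m); x points along the fingers, z is the direction in which the jaws open and shut, and the axes are right-handed (so a half turn about x gives the same grasp; the last joint's range is limited). The gripper opens to 85 mm and grips with 20 to 120 N. Pads are 22 mm wide; open, the fingers measure 114 mm over their backs; the gripper's body (76 mm by 85 mm) begins 54 mm behind the grasp point. The pads swing forward as they close: fully open they stand 13 mm farther back than shut.
Start: joints at [-1.333, 0.468, -0.012, 1.603, 0.006, 1.071, -0.056], TCP at [0.18, 0.625, 0.231] pointing down, gripper open.
Joint ranges: [-2.53, 2.53], [-0.31, 2.02], [-1.57, 1.55], [0.28, 2.44], [-1.29, 4.43], [0.15, 1.84], [-2.92, 2.92]. Speed limits (rad/s): [2.57, 2.57, 3.14, 3.14, 3.14, 3.14, 3.14].

INTERFACE

Orientations are given as a unit quaternion [x, y, z, w].
In Python, from bench import arm, get_image gives the robot as it stands.
- The arm moves only by the tool apply_moves, never from a script. Its argument "targets" is a list of rows, each a list of 7 numbers: the shift along the world's x, y, z scaled (see below), then the turn, a rotation vector about the world's x, y, z scaled (see below), then the opening, from 0 (shut) to 1 (fully open). In form: [[dx, dy, dz, rx, ry, rz, fingers], ...]. A call has exactly 10 rows; each row shifts and turns the pose as measured when the row begins; what a row does not reach is not made up. The controller multiplies each number of a shift by 60 mm and each number of a turn by 0.15 rad. A row lasts 1/8 s, in which the tool goes at most 62.5 mm and 10.7 degrees, less where a joint would pass 70% of its speed; a pose out of reach is approached as far as the arm can. A call with a number of a shift or a turn outside -1 to 1 is refused whole. A call with a gripper value outside its range is refused whole. The fingers move at their own pace and stop on an object; "grip_force" is the grip in N (left out, the last holds). Time passes only in rows, so rows that do not move let the fingers close, or fill a call up. It gives the time, the measured TCP pose, the force and the opening at its end, in the units of the state.
- arm.observe(): the state, without advancing time (a new reading comes with each control period).
- get_image(name): name is "scene" or "side" or "wrist"; returns a dict with "pixels" (400x640x3 uint8, red, green, blue), "z_map" (400x640 float32, m along the optical axis (not along the pixel's ray), 0 where there is no reading), "camera_matrix" (3x3 intrinsics, pixels), "R" (3x3) and "t" (3): a world point X has camera coordinates R X + t; the wrist camera has in their place "tool_from_camera" (4x4, takes a point from camera to tool coordinates, whose origin is the TCP and whose axes are the tool frame's). Camera axes: x right, y down, z forward; pixel columns grow to the right and rows downward; lengths in m; the calibration is good to about 2 mm. The wrist camera is an equidistant fisheye: a pixel r from the principal point sees the ray r / f radians off the axis. A picture is of the moment at which its call begins: read the wrist's pose just before it.
- arm.finish_job(): hands the job in, once; it reports no verdict.
The state is a dict: "clock": time; "joints": joint angles; "joint_velocities": joint speeds; "tau": joint torques, N m; "tcp_pos": TCP position; "orientation": TCP orientation; "ft_force": force on the tool from outside, world axes, zero at the start; "torque": the same for the moment, N m; "width": finger opening in m.
Only numpy, scipy, OpenCV 4.12 (cv2) and the standard library are available. Lean on these libraries where they do the work, as an engineer would, in place of code of your own. Each camera call takes 0.05 s, during which the arm holds its last target.

## Working session

There is one attempt and no reset: what is moved stays moved. The work goes in short steps, Python scripts to look and compute and a tool call to move; the robot and the scene stay as the last step left them, time stands still between calls to the robot, and variables do not carry over. Pictures are saved under pics/ and viewed, and the job is handed in when it is done.

Besides the shell and the picture viewer there is one more tool, called as name(argument=value, ...), one argument or row to a line, values as JSON. apply_moves: Moves the arm, as the interface text tells. Shifts and turns lie within -1 to 1; 1 stands for 60 mm of shift or 0.15 rad of turn. Its arguments: {"type":"object","properties":{"targets":{"type":"array"},"grip_force":{"type":"number"}},"required":["targets"]}

```bash
ls; mkdir -p pics
python3 - <<'E'
from bench import arm,get_image
import cv2,numpy as np
print(arm.observe())
for n in("scene","side","wrist"):
    d=get_image(n);cv2.imwrite(f"pics/{n}0.png",d["pixels"][...,::-1])
    np.savez(f"/tmp/{n}0.npz",**d); print(n,d["camera_matrix"],d.get("R"),d.get("t"),d.get("tool_from_camera"))
E
```

```text
pics
{'clock': 0.0, 'joints': array([-1.33302235,  0.46838009, -0.01158964,  1.60367933,  0.00602566,
        1.07140317, -0.05633464]), 'joint_velocities': array([ 0.0005984 ,  0.00036812,  0.00064254,  0.00093433,  0.00101717,
       -0.00081422, -0.00138401]), 'tau': array([-6.28277176e-04, -5.32375968e+01,  2.11681175e-02, -2.51305872e+01,
        1.13925632e-02,  7.53294647e-03, -1.57704488e-05]), 'tcp_pos': array([0.18003358, 0.6239582 , 0.23031339]), 'orientation': array([-0.42552286,  0.56554845,  0.42465714,  0.56458087]), 'ft_force': array([ 0.92644317, -0.1555965 ,  0.41850261]), 'torque': array([-0.00549827, -0.0042923 ,  0.00040325]), 'width': 0.08567301311500171}
scene [[403.53098817   0.         322.39869607]
 [  0.         403.53098817 200.22295072]
 [  0.           0.           1.        ]] [[ 0.89852909  0.43876329 -0.01149983]
 [ 0.35777906 -0.74735801 -0.55986619]
 [-0.25424322  0.49894167 -0.82850323]] [-0.4456033  -0.27188433  1.25174972] None
side [[473.66523506   0.         314.6180451 ]
 [  0.         473.66523506 193.18574796]
 [  0.           0.           1.        ]] [[ 0.97361679 -0.22778111 -0.0136426 ]
 [-0.122183   -0.4698928  -0.87422656]
 [ 0.19272173  0.85282855 -0.48532649]] [-0.57193215  0.07569905  1.09504387] None
wrist [[309.70691629   0.         318.17597146]
 [  0.         309.70691629 197.98868575]
 [  0.           0.           1.        ]] None None [[-5.63947600e-04 -3.04837612e-01  9.52404175e-01 -1.41909601e-01]
 [ 8.81742384e-04 -9.52404108e-01 -3.04837068e-01  7.75772969e-02]
 [ 9.99999452e-01  6.67862995e-04  8.05894253e-04 -4.31954803e-04]
 [ 0.00000000e+00  0.00000000e+00  0.00000000e+00  1.00000000e+00]]
```

View pics/scene0.png

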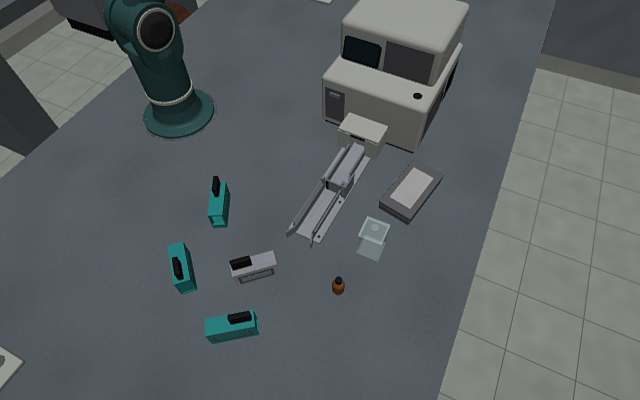

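View pics/side0.png

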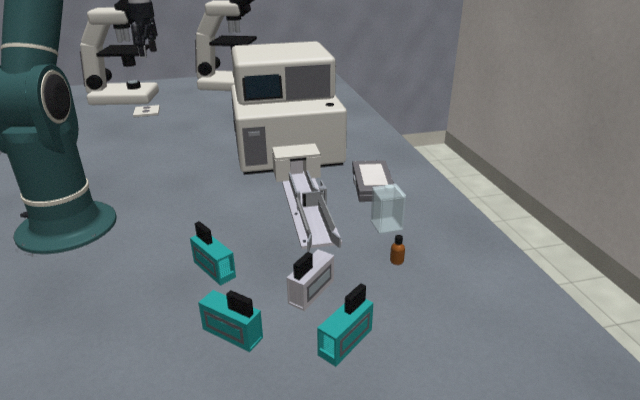

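View pics/wrist0.png

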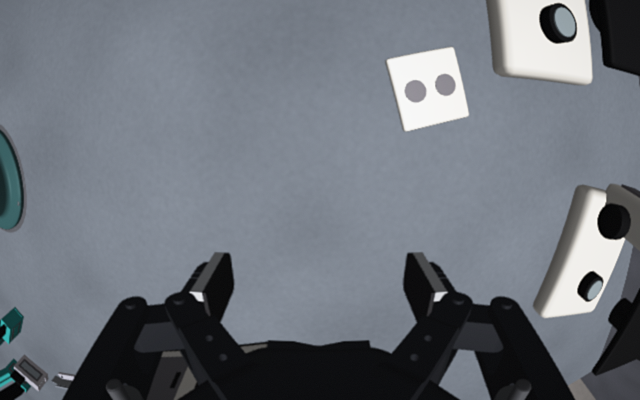

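Candidates for the magazine in the scene image are the grey one at (253,265) and turquoise ones at (218,202), (181,268) and (231,327). The description says aluminium with grey panels, so I choose (253,265). I'll check it in a close crop and measure.

```bash
cat > h.py <<'E'
import numpy as np,cv2
def load(n): return dict(np.load(f"/tmp/{n}.npz"))
def cloud(d):
    K=d["camera_matrix"];z=d["z_map"].astype(float);h,w=z.shape
    u,v=np.meshgrid(np.arange(w),np.arange(h))
    P=np.stack([(u-K[0,2])/K[0,0]*z,(v-K[1,2])/K[1,1]*z,z],-1)
    return (P-d["t"])@d["R"]
def ray(d,u,v,zp):
    K=d["camera_matrix"];R=d["R"];c=-R.T@d["t"];r=R.T@np.array([(u-K[0,2])/K[0,0],(v-K[1,2])/K[1,1],1])
    return c+r*(zp-c[2])/r[2]
E
python3 - <<'E'
from h import *
for n,b in(("scene0",(215,240,70,60)),("scene0",(270,110,130,150)),("side0",(275,235,75,80)),("side0",(255,140,160,130))):
    d=load(n);x,y,w,h=b
    c=cv2.resize(d["pixels"][y:y+h,x:x+w,::-1],None,fx=4.5 if w>100 else 6,fy=4.5 if w>100 else 6,interpolation=cv2.INTER_CUBIC)
    cv2.imwrite(f"pics/crop_{n}_{x}.png",c[:600,:800])
for n,pts in (("scene0",[(253,265),(242,263),(268,258),(250,275),(218,202),(330,190),(313,220),(335,180),(350,160),(360,130),(338,285),(373,240),(300,290)]),("side0",[(310,275),(315,215),(300,150),(320,260)])):
    d=load(n);P=cloud(d)
    for u,v in pts: print(n,u,v,P[v,u].round(3))
E
```

```text
scene0 253 265 [ 0.501 -0.361  0.059]
scene0 242 263 [ 0.487 -0.375  0.085]
scene0 268 258 [ 0.523 -0.332  0.061]
scene0 250 275 [ 0.502 -0.379  0.043]
scene0 218 202 [ 0.336 -0.254  0.06 ]
scene0 330 190 [ 0.554 -0.073  0.013]
scene0 313 220 [ 0.553 -0.17   0.006]
scene0 335 180 [ 0.55  -0.032  0.007]
scene0 350 160 [0.559 0.046 0.011]
scene0 360 130 [0.562 0.1   0.08 ]
scene0 338 285 [ 0.688 -0.315  0.044]
scene0 373 240 [ 0.721 -0.204  0.091]
scene0 300 290 [ 0.608 -0.347 -0.001]
side0 310 275 [ 0.49  -0.383  0.059]
side0 315 215 [ 0.564 -0.106  0.007]
side0 300 150 [0.574 0.108 0.08 ]
side0 320 260 [ 0.517 -0.348  0.061]
```

Run:
```python
import cv2,numpy as np
a=cv2.imread("pics/crop_scene0_215.png");b=cv2.imread("pics/crop_side0_275.png")
h=480;c=np.zeros((h,a.shape[1]+b.shape[1],3),np.uint8);c[:a.shape[0],:a.shape[1]]=a;c[:b.shape[0],a.shape[1]:]=b
cv2.imwrite("pics/m1.png",cv2.resize(c,None,fx=.9,fy=.9))
```

```text
(no output)
```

View pics/m1.png

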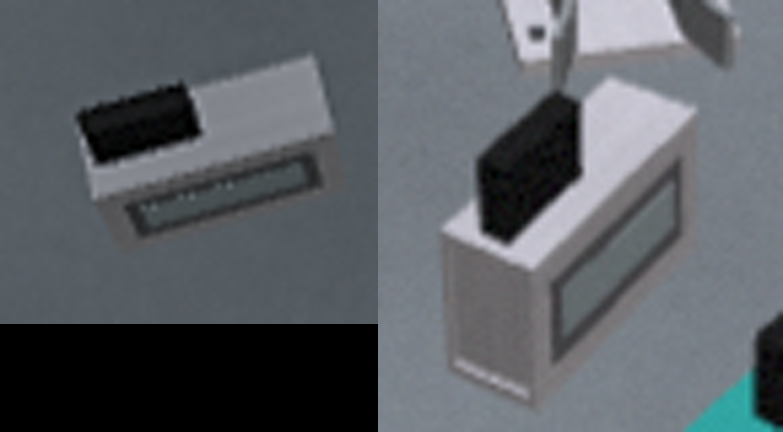

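View pics/crop_scene0_270.png

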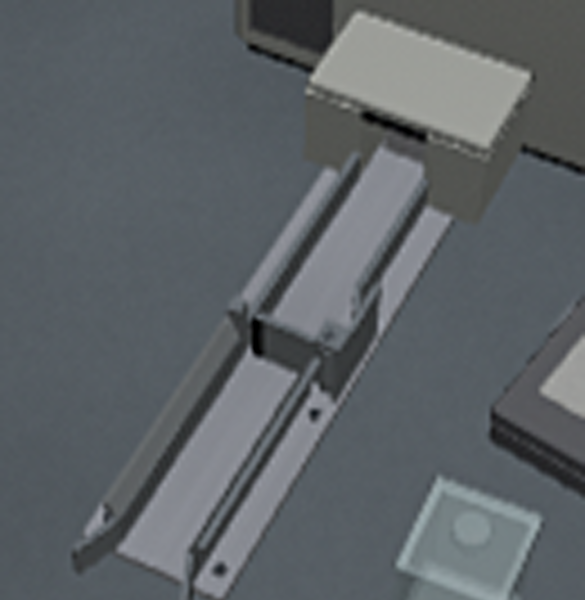

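View pics/crop_side0_255.png

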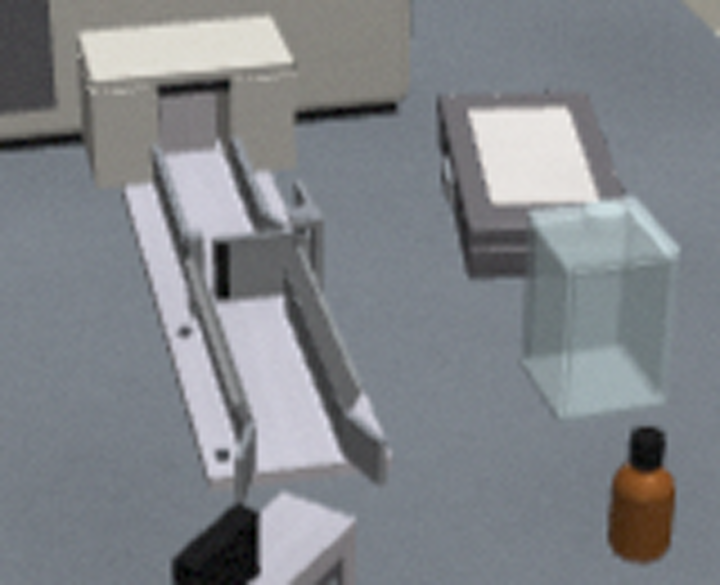

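```bash
cat > meas.py <<'E'
from h import *
def pts(tag):
    out=[]
    for n in("scene","side"):
        d=load(n+tag);P=cloud(d);out.append((n,P,d["pixels"].astype(int)))
    return out
E
python3 - <<'E'
from meas import *
for n,P,C in pts("0"):
    X,Y,Z=P[...,0],P[...,1],P[...,2]
    sat=C.max(-1)-C.min(-1);br=C.max(-1)
    near=(abs(X-.5)<.1)&(abs(Y+.36)<.09)
    for nm,m in(("top",near&(abs(Z-.06)<.006)&(sat<40)&(br>100)),("rib",near&(Z>.068)&(Z<.1)&(br<90)),("ribtop",near&(Z>.086)&(Z<.1)&(br<90)),
      ("hood",(abs(Z-.08)<.006)&(abs(X-.56)<.12)&(abs(Y-.11)<.12)&(sat<40))):
        p=P[m].astype(np.float32)
        if len(p)<5: print(n,nm,len(p));continue
        (c,s,a)=cv2.minAreaRect(p[:,:2]*1000)
        print(n,nm,len(p),"c",np.round(c,1),np.round(s,1),round(a,1),"meanz",p[:,2].mean().round(4), "mean",p.mean(0).round(4))
    # guides profile
    for y in np.arange(-.19,.1,.03):
        m=(abs(Y-y)<.005)&(abs(X-.56)<.07)&(Z>.02)&(Z<.05)
        print(n,round(y,2),np.sort((X[m]*1000).round(0)).astype(int)[::max(1,m.sum()//12)])
E
```

```text
scene top 480 c [ 499.  -357.6] [99.5 37.8] 44.3 meanz 0.0601 mean [ 0.5078 -0.3529  0.0601]
scene rib 204 c [ 481.6 -373.7] [43.2 13.3] 41.8 meanz 0.0851 mean [ 0.4834 -0.3756  0.0851]
scene ribtop 121 c [ 481.6 -373.3] [42.6 12.9] 41.5 meanz 0.091 mean [ 0.4823 -0.3742  0.091 ]
scene hood 1059 c [558.7 115.3] [ 74.7 239.6] 88.3 meanz 0.0797 mean [0.5646 0.1193 0.0797]
scene -0.19 [521 525 526 527 529 530 532 532 532 577 579 581 582]
scene -0.16 [524 526 527 528 528 530 530 532 532 532 533 533 576 579 580 582 583 584]
scene -0.13 [524 527 529 529 531 532 533 534 534 577 581 583 585]
scene -0.1 [526 527 529 529 531 532 533 534 535 535 577 582 582 583 585 587]
scene -0.07 [534 536 543 548 552 556 560 563 566 571 574 577 599 599]
scene -0.04 [533 533 534 535 536 536 536 537 537 537 538 600 600 600 600 600 600 600
 600 600 600 601]
scene -0.01 [534 535 536 537 538 538 538 539 539 539 580 582 582 583 584 585 585 585
 585 585]
scene 0.02 [535 536 538 538 538 539 539 539 539 539 582 582 583 585 586 586 586 587]
scene 0.05 [535 537 537 538 539 540 540 540 540 540 541 584 585 585 586 587 587
[... 362 characters left out ...]
ide hood 838 c [558.8 113.1] [ 80.4 239.2] 88.5 meanz 0.08 mean [0.559  0.1199 0.08  ]
side -0.19 [520 522 523 527 529 572 572 573 574 575 576 577 578 580 581]
side -0.16 [522 523 526 528 573 573 574 575 576 578 579 581 584]
side -0.13 [522 523 527 528 574 574 574 576 577 579 580 581 583]
side -0.1 [523 525 526 528 531 575 576 577 577 579 581 581 584]
side -0.07 [526 540 540 540 549 554 557 562 567 569 574 576 593 594]
side -0.04 [530 530 594]
side -0.01 [531 533 535 536 578 579 579 579 579 580 581 582 583]
side 0.02 [533 533 533 534 536 537 579 580 581 581 583]
side 0.05 [533 533 534 534 535 536 539 581 581 581 582 584 584 585]
side 0.08 [501 507 513 517 522 527 532 582 591 599 607 615 621]
```

Run:
```python
from meas import *
for n,P,C in pts("0"):
    X,Y,Z=P[...,0],P[...,1],P[...,2]
    L=[];R=[];F=[]
    for y in np.arange(-.2,.075,.006):
        m=(abs(Y-y)<.004)&(Z>.026)&(Z<.038)
        if -.09<y<-.03: continue
        l=X[m&(X>.515)&(X<.55)];r=X[m&(X>.565)&(X<.605)]
        if len(l)>2:L.append((y,l.max()))
        if len(r)>2:R.append((y,r.min()))
        f=X[(abs(Y-y)<.004)&(abs(Z-.008)<.003)&(abs(X-.56)<.06)]
        if len(f)>2:F.append((y,f.min(),f.max()))
    for nm,A in(("L",L),("R",R)):
        A=np.array(A);k=np.polyfit(A[:,0],A[:,1],1);r=A[:,1]-np.polyval(k,A[:,0]);g=abs(r)<2*r.std();k=np.polyfit(A[g,0],A[g,1],1)
        print(n,nm,"slope",k[0].round(4),"x@-.15",np.polyval(k,-.15).round(4),"x@.05",np.polyval(k,.05).round(4),r.std().round(4))
    m=(Z>.03)&(Z<.075)&(abs(X-.56)<.07)&(abs(Y-.08)<.02)
    for x in np.arange(.5,.63,.01):
        q=m&(abs(X-x)<.004)
        if q.sum()>2: print(round(x,2),Y[q].min().round(4),np.median(Y[q]).round(4),end="; ")
    print()
    # gate leaf: z 20-50, x in lane
    m=(Z>.016)&(Z<.055)&(X>.541)&(X<.572)&(Y>-.15)&(Y<.06)
    print("gate",m.sum(),Y[m].min().round(4),np.median(Y[m]).round(4),Y[m].max().round(4))
    near=(abs(X-.5)<.1)&(abs(Y+.36)<.09);br=C.max(-1)
    q=P[near&(Z>.087)&(Z<.1)&(br<90)][:,:2]; w=np.linalg.svd(q-q.mean(0))[2][0];print("rib yaw pca",np.degrees(np.arctan2(w[1],w[0])).round(1))
    M=(near&(Z>.055)&(Z<.1)&((br>100)|(Z>.068))) # silhouette top
```

```text
scene L slope 0.0356 x@-.15 0.5334 x@.05 0.5405 0.0004
scene R slope 0.0349 x@-.15 0.576 x@.05 0.5829 0.0016
0.5 0.0834 0.0837; 0.51 0.0781 0.083; 0.52 0.0801 0.0826; 0.53 0.08 0.0823; 0.54 0.0603 0.0821; 0.55 0.079 0.0806; 0.56 0.0776 0.0806; 0.57 0.0795 0.08; 0.58 0.0626 0.0788; 0.59 0.0611 0.0797; 0.6 0.075 0.0802; 0.61 0.0764 0.0789; 0.62 0.0766 0.0807; 
gate 104 -0.0776 -0.0742 0.0568
rib yaw pca -136.6
side L slope 0.0365 x@-.15 0.5306 x@.05 0.5379 0.0007
side R slope 0.0364 x@-.15 0.5733 x@.05 0.5806 0.0005
0.5 0.0739 0.082; 0.51 0.0759 0.0801; 0.52 0.0749 0.0797; 0.53 0.0621 0.0795; 0.54 0.068 0.0783; 0.55 0.0764 0.0793; 0.56 0.0724 0.0795; 0.57 0.0741 0.0782; 0.58 0.0601 0.0796; 0.59 0.0722 0.0768; 0.6 0.0725 0.0772; 0.61 0.0703 0.0765; 0.62 0.0721 0.0765; 
gate 179 -0.0819 -0.0768 -0.0691
rib yaw pca -137.6
```

Run:
```python
from meas import *
from scipy.spatial.transform import Rotation as R
r=R.from_quat([-0.42552286,0.56554845,0.42465714,0.56458087]).as_matrix();print(r.round(3))
for nm in "xyz":
    a=r[:,"xyz".index(nm)];print(nm,a.round(3),np.degrees(np.arctan2(a[1],a[0])).round(1))
n,P,C=pts("0")[0]
t=(C[...,1]>C[...,0]+50)&(P[...,0]>.25)&(P[...,2]>.01)
k,l,s,c=cv2.connectedComponentsWithStats(t.astype(np.uint8))
for i in range(1,k):
    if s[i,4]>100:
        q=P[l==i];print(s[i],q.min(0).round(3),q.max(0).round(3))
```

```text
[[-0.    -0.961  0.277]
 [-0.002  0.277  0.961]
 [-1.    -0.    -0.002]]
x [-0.    -0.002 -1.   ] -101.2
y [-0.961  0.277 -0.   ] 163.9
z [ 0.277  0.961 -0.002] 73.9
[207 182  19  45 489] [ 0.287 -0.297  0.01 ] [ 0.363 -0.195  0.075]
[167 242  27  47 511] [ 0.299 -0.632  0.011] [ 0.816 -0.381  0.88 ]
[205 310  53  33 695] [ 0.476 -0.534  0.011] [ 0.575 -0.449  0.08 ]
```

Run:
```python
import numpy as np
p0=np.array([.18,.624]);a0=np.arctan2(.624,.18);a1=np.arctan2(-.3755,.480)
N=22;p=p0
for i in range(1,N+1):
    a=a0+(a1-a0)*i/N; r=.6494+(.6094-.6494)*min(1,i/5)
    q=r*np.array([np.cos(a),np.sin(a)]);d=(q-p)/.06;p=q;print(i,d.round(2),q.round(3),round(-2.119/N/.15,3))
```

```text
1 [ 0.86 -0.43] [0.232 0.598] -0.642
2 [ 0.81 -0.5 ] [0.28  0.568] -0.642
3 [ 0.75 -0.57] [0.325 0.534] -0.642
4 [ 0.69 -0.62] [0.367 0.497] -0.642
5 [ 0.62 -0.67] [0.404 0.456] -0.642
6 [ 0.65 -0.63] [0.443 0.419] -0.642
7 [ 0.59 -0.68] [0.478 0.378] -0.642
8 [ 0.53 -0.73] [0.51  0.334] -0.642
9 [ 0.46 -0.78] [0.538 0.287] -0.642
10 [ 0.39 -0.81] [0.561 0.238] -0.642
11 [ 0.32 -0.84] [0.58  0.188] -0.642
12 [ 0.24 -0.87] [0.594 0.136] -0.642
13 [ 0.16 -0.89] [0.604 0.082] -0.642
14 [ 0.08 -0.9 ] [0.609 0.028] -0.642
15 [ 0.  -0.9] [ 0.609 -0.026] -0.642
16 [-0.08 -0.9 ] [ 0.604 -0.08 ] -0.642
17 [-0.16 -0.89] [ 0.595 -0.133] -0.642
18 [-0.24 -0.87] [ 0.581 -0.185] -0.642
19 [-0.31 -0.85] [ 0.562 -0.236] -0.642
20 [-0.39 -0.82] [ 0.539 -0.285] -0.642
21 [-0.46 -0.78] [ 0.511 -0.331] -0.642
22 [-0.52 -0.73] [ 0.48  -0.375] -0.642
```

apply_moves(
  targets=[
    [0,0,1,0,0,0,1],
    [0,0,1,0,0,0,1],
    [0,0,1,0,0,0,1],
    [0,0,0.5,0,0,0,1],
    [0.86,-0.43,0,0,0,-0.64,1],
    [0.81,-0.5,0,0,0,-0.64,1],
    [0.75,-0.57,0,0,0,-0.64,1],
    [0.69,-0.62,0,0,0,-0.64,1],
    [0.62,-0.67,0,0,0,-0.64,1],
    [0.65,-0.63,0,0,0,-0.64,1],
  ],
  grip_force=40,
)

```text
clock: 1.4
tcp_pos: [0.4433, 0.4124, 0.4424]
orientation: [-0.245, 0.666, 0.245, 0.66]
ft_force: [0.6, 0.7, 0.8]
width: 0.0855
```

apply_moves(
  targets=[
    [0.59,-0.66,0,0,0,-0.64,1],
    [0.53,-0.7,0,0,0,-0.64,1],
    [0.46,-0.76,0,0,0,-0.64,1],
    [0.39,-0.8,0,0,0,-0.64,1],
    [0.32,-0.84,0,0,0,-0.64,1],
    [0.24,-0.87,0,0,0,-0.64,1],
    [0.16,-0.89,0,0,0,-0.64,1],
    [0.08,-0.9,0,0,0,-0.64,1],
    [0,-0.9,0,0,0,-0.64,1],
    [-0.08,-0.9,0,0,0,-0.64,1],
  ],
)

```text
clock: 2.65
tcp_pos: [0.6092, -0.0967, 0.4378]
orientation: [0.101, 0.705, -0.099, 0.695]
ft_force: [0.1, 0.2, 0.1]
width: 0.0856
```

apply_moves(
  targets=[
    [-0.16,-0.89,-0.2,0,0,-0.64,1],
    [-0.24,-0.87,-0.3,0,0,-0.64,1],
    [-0.31,-0.85,-0.3,0,0,-0.64,1],
    [-0.39,-0.82,-0.3,0,0,-0.64,1],
    [-0.46,-0.78,-0.3,0,0,-0.64,1],
    [-0.4,-0.6,-0.4,0,0,-0.64,1],
    [0,0,-0.8,0,0,0,1],
    [0,0,-0.8,0,0,0,1],
    [0,0,-0.6,0,0,0,1],
    [0,0,0,0,0,0,1],
  ],
)

```text
clock: 3.9
tcp_pos: [0.4821, -0.3987, 0.1892]
orientation: [0.306, 0.643, -0.303, 0.633]
ft_force: [-0.4, -0.0, 0.0]
width: 0.0855
```

Run:
```python
from bench import arm,get_image
import cv2,numpy as np
s=arm.observe();np.savez("/tmp/w1s.npz",p=s["tcp_pos"],q=s["orientation"])
print(s["clock"],s["tcp_pos"],s["orientation"],s["joints"].round(2))
d=get_image("wrist");cv2.imwrite(f"pics/wrist1.png",d["pixels"][...,::-1]);np.savez("/tmp/wrist1.npz",**d)
```

```text
3.9 [ 0.48206639 -0.3987426   0.18924032] [ 0.3056788   0.64324947 -0.30285202  0.63330186] [ 0.1   0.56  0.76  1.73 -0.44  1.04  0.12]
```

View pics/wrist1.png

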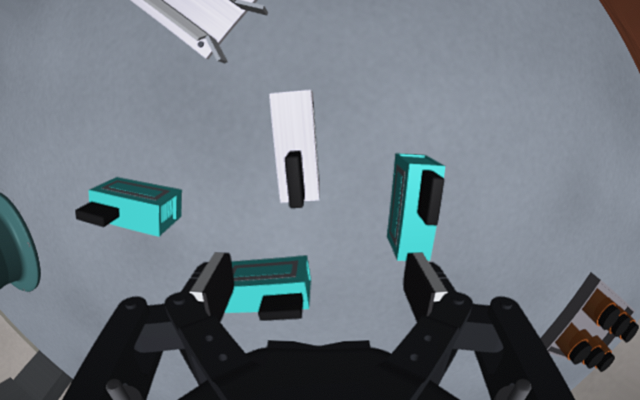

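```bash
cat >> h.py <<'E'
from scipy.spatial.transform import Rotation as Rot
def wcloud(d,p,q):
    K=d["camera_matrix"];z=d["z_map"].astype(float);h,w=z.shape
    u,v=np.meshgrid(np.arange(w)-K[0,2],np.arange(h)-K[1,2]);r=np.hypot(u,v)+1e-9;th=r/K[0,0]
    k=np.tan(np.minimum(th,1.5))/r
    P=np.stack([u*k*z,v*k*z,z],-1);T=d["tool_from_camera"]
    P=P@T[:3,:3].T+T[:3,3]
    return P@Rot.from_quat(q).as_matrix().T+p
E
python3 - <<'E'
from h import *
d=load("wrist1");s=np.load("/tmp/w1s.npz");P=wcloud(d,s["p"],s["q"]);C=d["pixels"].astype(int)
X,Y,Z=P[...,0],P[...,1],P[...,2];br=C.max(-1);sat=br-C.min(-1)
v,u=np.mgrid[:400,:640]
box=(u>255)&(u<335)&(v>80)&(v<215)
for nm,m in(("top",box&(abs(Z-.06)<.006)&(br>140)&(sat<40)),("ribtop",box&(Z>.086)&(Z<.098)&(br<90)),("all",box&(Z>.05)&(Z<.1))):
    p=P[m];c,sz,a=cv2.minAreaRect((p[:,:2]*1000).astype(np.float32));w=np.linalg.svd(p[:,:2]-p[:,:2].mean(0))[2][0]
    print(nm,len(p),np.round(c,1),np.round(sz,1),round(a,1),p[:,2].mean().round(4),np.degrees(np.arctan2(w[1],w[0])).round(2))
R=Rot.from_quat(s["q"]).as_matrix();print(R.round(3)); print("z yaw",np.degrees(np.arctan2(R[1,2],R[0,2])))
fl=(v<70)&(abs(Z-.008)<.004)&(u<270);print("lane",P[60,215],P[10,220])
E
```

```text
top 3593 [ 497.3 -357.4] [100.3  37.2] 42.9 0.0593 -134.89
ribtop 748 [ 480.4 -374. ] [43.4 11.6] 42.8 0.0909 -136.64
all 4561 [ 497.3 -357.4] [100.3  37.2] 42.9 0.0653 -135.33
[[-0.011  0.777  0.63 ]
 [ 0.01   0.63  -0.777]
 [-1.    -0.002 -0.014]]
z yaw -50.97519790452738
lane [ 5.10090994e-01 -2.29035624e-01  3.81711526e-04] [ 0.55784653 -0.20007815  0.00811019]
```

apply_moves(
  targets=[
    [-0.03,0.4,0,-0.067,-0.073,0.46,0.5],
    [0,0,-0.4,0,0,0,0.5],
    [0,0,-0.4,0,0,0,0.5],
    [0,0,0,0,0,0,0.5],
    [0,0,0,0,0,0,0.5],
    [0,0,0,0,0,0,0.5],
    [0,0,0,0,0,0,0.5],
    [0,0,0,0,0,0,0.5],
    [0,0,0,0,0,0,0.5],
    [0,0,0,0,0,0,0.5],
  ],
)

```text
clock: 5.2
tcp_pos: [0.4881, -0.3807, 0.1566]
orientation: [0.279, 0.64, -0.282, 0.658]
ft_force: [-0.3, -0.5, 0.1]
width: 0.0429
```

```bash
cat > st.py <<'E'
from bench import arm,get_image
from h import *
import sys
def st():
    s=arm.observe();R=Rot.from_quat(s["orientation"]).as_matrix()
    print("t",round(s["clock"],2),"p",(s["tcp_pos"]*1000).round(1),"zyaw",np.degrees(np.arctan2(R[1,2],R[0,2])).round(2),"xax",R[:,0].round(4),"zax z",R[2,2].round(4),"F",s["ft_force"].round(2),"T",s["torque"].round(2),"w",round(s["width"]*1000,1))
    return s
if __name__=="__main__": st()
E
python3 st.py
```

```text
t 5.2 p [ 488.1 -380.7  156.6] zyaw -46.82 xax [ 0.0219 -0.0142 -0.9997] zax z 0.0253 F [-0.25 -0.48  0.15] T [-0.   -0.01  0.02] w 42.9
```

apply_moves(
  targets=[
    [-0.13,0.1,0,0.095,0.146,0,0.5],
    [0,0,0,0,0,0,0.5],
    [0,0,-0.25,0,0,0,0.5],
    [0,0,-0.25,0,0,0,0.5],
    [0,0,-0.25,0,0,0,0.5],
    [0,0,0,0,0,0,0.5],
    [0,0,0,0,0,0,0.5],
    [0,0,0,0,0,0,0.5],
    [0,0,0,0,0,0,0.5],
    [0,0,0,0,0,0,0.5],
  ],
)

```text
clock: 6.45
tcp_pos: [0.4794, -0.3742, 0.1078]
orientation: [0.281, 0.65, -0.281, 0.648]
ft_force: [0.4, 0.3, 0.7]
width: 0.0429
```

```bash
python3 st.py
```

```text
t 6.45 p [ 479.4 -374.2  107.8] zyaw -46.82 xax [-0.0027  0.0013 -1.    ] zax z -0.0028 F [0.36 0.32 0.74] T [-0.01  0.02  0.07] w 42.9
```

apply_moves(
  targets=[
    [0,0,-0.25,0,0,0,0.5],
    [0,0,-0.25,0,0,0,0.5],
    [0,0,-0.15,0,0,0,0.5],
    [0.01,0,-0.05,0,0,0,0.5],
    [0,0,0,0,0,0,0.5],
    [0,0,0,0,0,0,0.3],
    [0,0,0,0,0,0,0],
    [0,0,0,0,0,0,0],
    [0,0,0,0,0,0,0],
    [0,0,0,0,0,0,0],
  ],
)

```text
clock: 7.7
tcp_pos: [0.4796, -0.3739, 0.0625]
orientation: [0.281, 0.65, -0.281, 0.648]
ft_force: [-0.2, -0.5, -2.2]
width: 0.0114
```

Run:
```python
from st import *
st()
d=get_image("wrist");cv2.imwrite(f"pics/wrist2.png",d["pixels"][...,::-1])
```

```text
t 7.7 p [ 479.6 -373.9   62.5] zyaw -46.82 xax [-0.0033  0.0018 -1.    ] zax z -0.0035 F [-0.22 -0.51 -2.18] T [-0.11 -0.03  0.03] w 11.4
```

View pics/wrist2.png

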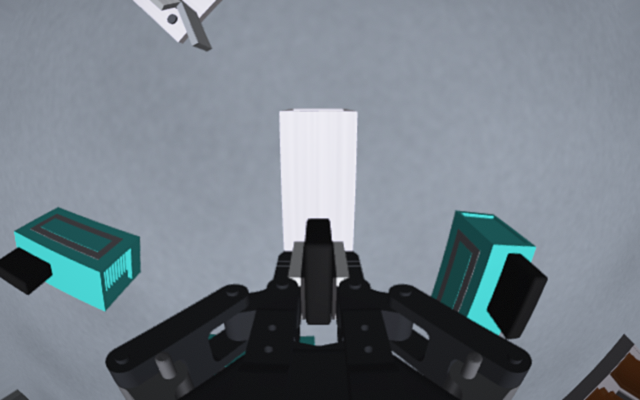

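apply_moves(
  targets=[
    [0,0,0,0,0,0,0],
    [0,0,0.1,0,0,0,0],
    [0,0,0.2,0,0,0,0],
    [0,0,0.3,0,0,0,0],
    [0,0,0.3,0,0,0,0],
    [0,0,0.2,0,0,0,0],
    [0,0,0.1,0,0,0,0],
    [0,0,0,0,0,0,0],
    [0,0,0,0,0,0,0],
    [0,0,0,0,0,0,0],
  ],
  grip_force=60,
)

```text
clock: 9.0
tcp_pos: [0.4793, -0.3732, 0.1398]
orientation: [0.281, 0.65, -0.281, 0.648]
ft_force: [-0.2, 0.7, -2.7]
width: 0.0109
```

```bash
python3 st.py
```

```text
t 9.0 p [ 479.3 -373.2  139.8] zyaw -46.81 xax [-0.0032  0.0025 -1.    ] zax z -0.004 F [-0.17  0.65 -2.66] T [-0.04  0.05  0.01] w 10.9
```

apply_moves(
  targets=[
    [0.08,0.22,0,0,0,0.35,0],
    [0.14,0.4,0,0,0,0.6,0],
    [0.18,0.5,0,0,0,0.8,0],
    [0.2,0.55,0,0,0,0.85,0],
    [0.2,0.55,0,0,0,0.85,0],
    [0.18,0.5,0,0,0,0.8,0],
    [0.14,0.4,0,0,0,0.6,0],
    [0.08,0.22,0,0,0,0.35,0],
    [0,0,0,0,0,0,0],
    [0,0,0,0,0,0,0],
  ],
)

```text
clock: 10.25
tcp_pos: [0.5546, -0.1536, 0.1385]
orientation: [-0.007, 0.709, 0.008, 0.705]
ft_force: [0.7, -0.1, -3.1]
width: 0.0113
```

apply_moves(
  targets=[
    [0,0,0,0,0,0,0],
    [0,0,0,0,0,0,0],
    [0,0,0,0,0,0,0],
    [0,0,0,0,0,0,0],
    [0,0,0,0,0,0,0],
    [0,0,0,0,0,0,0],
    [0,0,0,0,0,0,0],
    [0,0,0,0,0,0,0],
    [0,0,0,0,0,0,0],
    [0,0,0,0,0,0,0],
  ],
)

```text
clock: 11.5
tcp_pos: [0.5535, -0.1572, 0.1385]
orientation: [-0.005, 0.709, 0.005, 0.705]
ft_force: [0.5, -0.8, -3.2]
width: 0.0109
```

Run:
```python
from st import *
s=st();np.savez("/tmp/w3s.npz",p=s["tcp_pos"],q=s["orientation"])
for n in("wrist","scene","side"):
    d=get_image(n);cv2.imwrite(f"pics/{n}3.png",d["pixels"][...,::-1]);np.savez(f"/tmp/{n}3.npz",**d)
```

```text
t 11.5 p [ 553.5 -157.2  138.5] zyaw 0.85 xax [-6.6e-03  5.0e-04 -1.0e+00] zax z -0.0066 F [ 0.54 -0.79 -3.2 ] T [-0.09  0.01 -0.02] w 10.9
```

View pics/wrist3.png

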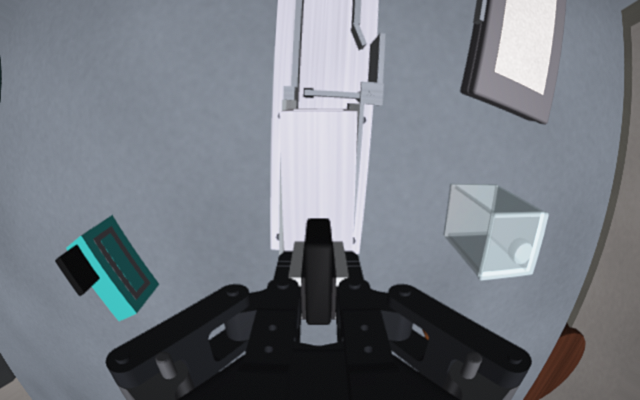

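View pics/side3.png

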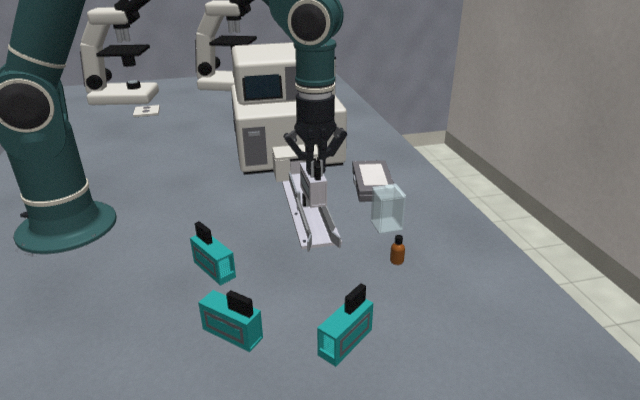

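```bash
python3 - <<'E'
from h import *
d=load("wrist3");s=np.load("/tmp/w3s.npz");P=wcloud(d,s["p"],s["q"]);C=d["pixels"].astype(int)
X,Y,Z=P[...,0],P[...,1],P[...,2]
v,u=np.mgrid[:400,:640]
m=(abs(Z-.137)<.006)&(u>260)&(u<370)&(v<250)&(C.max(-1)>130)
p=P[m];print("magtop",cv2.minAreaRect((p[:,:2]*1000).astype(np.float32)),p[:,2].mean())
for y in np.arange(-.06,.07,.01):
    q=(abs(Y-y)<.004)&(Z>.028)&(Z<.040)
    l=X[q&(X>.515)&(X<.555)];r=X[q&(X>.565)&(X<.60)]
    print(round(y,2),l.max().round(4) if len(l) else None,r.min().round(4) if len(r) else None)
q=(Z>.045)&(Z<.056)&(X>.54)&(X<.575)&(abs(Y+.07)<.03);print("leaf top",q.sum(),Y[q].mean(),Y[q].min(),Y[q].max())
for v0,u0 in((85,290),(93,340),(40,300),(40,355),(200,272),(200,360)): print(v0,u0,P[v0,u0].round(4))
E
python3 - <<'E'
import cv2
a=cv2.imread("pics/wrist3.png")[60:260,230:410];cv2.imwrite("pics/w3c.png",cv2.resize(a,None,fx=3,fy=3,interpolation=cv2.INTER_CUBIC))
E
```

```text
magtop ((553.1177978515625, -119.06063079833984), (36.493900299072266, 70.9231185913086), 0.8874027729034424) 0.13546681085520645
-0.06 0.5352 0.5938
-0.05 0.5355 0.5942
-0.04 0.5364 0.5944
-0.03 0.5363 0.5832
-0.02 0.5366 0.5795
-0.01 0.5374 0.5779
0.0 0.5373 0.5791
0.01 0.5376 0.5794
0.02 None None
0.03 None None
0.04 None None
0.05 None None
0.06 None None
leaf top 290 -0.07258600586897453 -0.07533285334475208 -0.0690338516132596
85 290 [ 0.5273 -0.0645  0.0084]
93 340 [ 0.5679 -0.0724  0.0505]
40 300 [ 0.5364 -0.0272  0.0231]
40 355 [ 0.5823 -0.0239  0.0126]
200 272 [ 0.5102 -0.1694  0.0078]
200 360 [ 0.5922 -0.168   0.0076]
```

View pics/w3c.png

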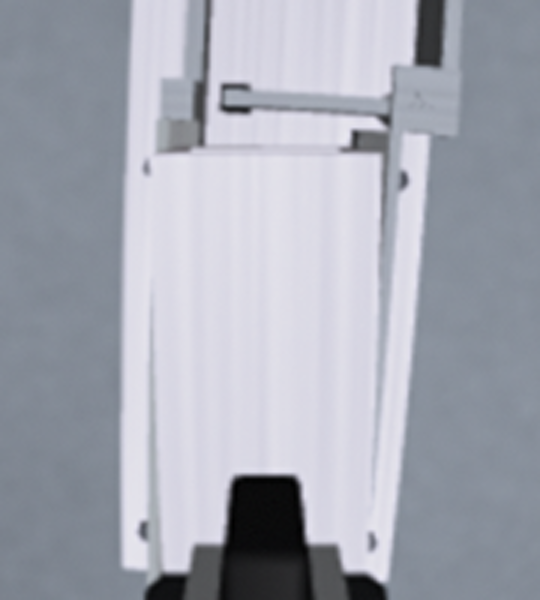

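apply_moves(
  targets=[
    [-0.02,-0.13,0,0,-0.04,-0.17,0],
    [0,-0.12,0,0,0,-0.17,0],
    [0,0,-0.1,0,0,0,0],
    [0,0,-0.15,0,0,0,0],
    [0,0,-0.1,0,0,0,0],
    [0,0,-0.05,0,0,0,0],
    [0,0,0,0,0,0,0],
    [0,0,0,0,0,0,0],
    [0,0,0,0,0,0,0],
    [0,0,0,0,0,0,0],
  ],
)

```text
clock: 12.9
tcp_pos: [0.5521, -0.1732, 0.1126]
orientation: [0.014, 0.707, -0.014, 0.707]
ft_force: [0.4, -0.2, -2.4]
width: 0.0112
```

```bash
python3 st.py
```

```text
t 12.9 p [ 552.1 -173.2  112.6] zyaw -2.28 xax [-5.e-04  6.e-04 -1.e+00] zax z -0.0006 F [ 0.42 -0.21 -2.44] T [-0.05  0.07 -0.01] w 11.2
```

apply_moves(
  targets=[
    [0,0,-0.1,0,0,0,0],
    [0,0,-0.15,0,0,0,0],
    [0,0,-0.15,0,0,0,0],
    [0,0,-0.12,0,0,0,0],
    [0,0,-0.06,0,0,0,0],
    [0,0,-0.04,0,0,0,0],
    [0,0,-0.03,0,0,0,0],
    [0,0,-0.02,0,0,0,0],
    [0,0,0,0,0,0,0],
    [0,0,0,0,0,0,0],
  ],
)

```text
clock: 14.15
tcp_pos: [0.5525, -0.1733, 0.071]
orientation: [0.015, 0.707, -0.014, 0.707]
ft_force: [0.1, -0.1, -2.4]
width: 0.0108
```

```bash
python3 st.py
```

```text
t 14.15 p [ 552.5 -173.3   71. ] zyaw -2.28 xax [ 4.0e-04  1.3e-03 -1.0e+00] zax z 0.0004 F [ 0.11 -0.07 -2.44] T [-0.04  0.03  0.06] w 10.8
```

Not on the floor yet (Fz is still −2.4). I'll lower a little further, then release to let it stand.

apply_moves(
  targets=[
    [0,0,-0.02,0,0,0,0],
    [0,0,-0.02,0,0,0,0],
    [0,0,-0.02,0,0,0,0],
    [0,0,0,0,0,0,0],
    [0,0,0,0,0,0,0],
    [0,0,0,0,0,0,0],
    [0,0,0,0,0,0,0],
    [0,0,0,0,0,0,0],
    [0,0,0,0,0,0,0],
    [0,0,0,0,0,0,0],
  ],
)

```text
clock: 15.4
tcp_pos: [0.553, -0.1734, 0.0705]
orientation: [0.015, 0.707, -0.013, 0.707]
ft_force: [-0.5, 0.8, -0.1]
width: 0.0114
```

```bash
python3 st.py
```

```text
t 15.4 p [ 553.  -173.4   70.5] zyaw -2.27 xax [ 0.0012  0.0031 -1.    ] zax z 0.001 F [-0.51  0.81 -0.07] T [-0.07  0.23 -0.  ] w 11.4
```

Now it rests on the floor. I'll release, let it stand, and look.

apply_moves(
  targets=[
    [0,0,0,0,0,0,0.15],
    [0,0,0,0,0,0,0.3],
    [0,0,0,0,0,0,0.3],
    [0,0,0,0,0,0,0.3],
    [0,0,0,0,0,0,0.3],
    [0,0,0,0,0,0,0.3],
    [0,0,0,0,0,0,0.3],
    [0,0,0,0,0,0,0.3],
    [0,0,0,0,0,0,0.3],
    [0,0,0,0,0,0,0.3],
  ],
)

```text
clock: 16.65
tcp_pos: [0.5539, -0.1737, 0.0708]
orientation: [0.015, 0.706, -0.013, 0.708]
ft_force: [0.2, -0.1, -0.7]
width: 0.0259
```

Run:
```python
from st import *
s=st();np.savez("/tmp/w4s.npz",p=s["tcp_pos"],q=s["orientation"])
for n in("wrist","side"):
    d=get_image(n);np.savez(f"/tmp/{n}4.npz",**d)
    im=d["pixels"][...,::-1]
    im=im[60:340,180:460] if n=="wrist" else im[120:270,240:400]
    cv2.imwrite(f"pics/{n}4.png",cv2.resize(im,(560,560) if n=="wrist" else (640,600)))
    if n=="wrist":
        P=wcloud(d,s["tcp_pos"],s["orientation"]);v,u=np.mgrid[:400,:640]
        m=(abs(P[...,2]-.068)<.006)&(u>260)&(u<370)&(v<250)&(d["pixels"].max(-1)>130)
        p=P[m];print("magtop",cv2.minAreaRect((p[:,:2]*1000).astype(np.float32)),p[:,2].mean())
```

```text
t 16.65 p [ 553.9 -173.7   70.8] zyaw -2.27 xax [ 0.0031  0.0025 -1.    ] zax z 0.003 F [ 0.21 -0.1  -0.65] T [0.06 0.02 0.04] w 25.9
magtop ((554.7366333007812, -135.45852661132812), (72.16251373291016, 36.45755386352539), 87.90453338623047) 0.06729205602963574
```

View pics/wrist4.png

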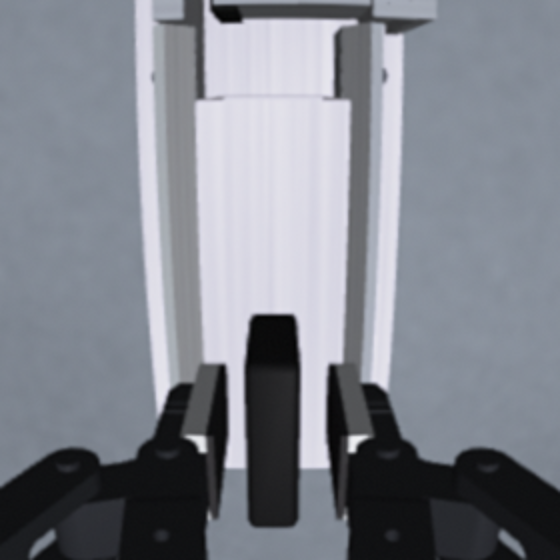

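View pics/side4.png

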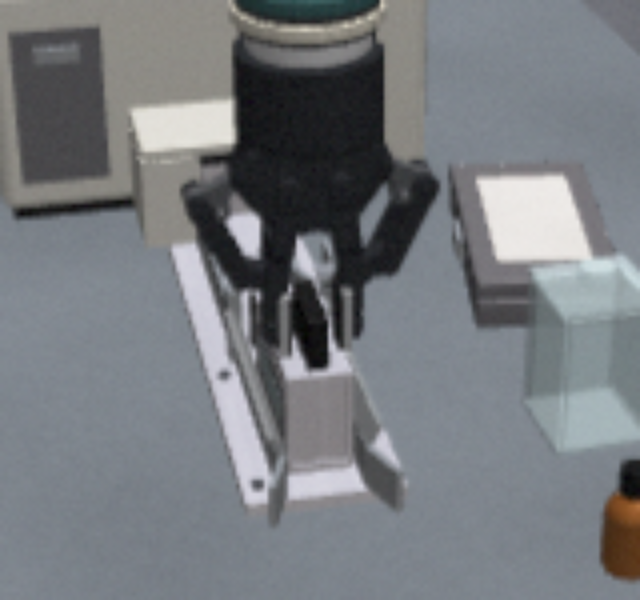

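apply_moves(
  targets=[
    [-0.01,0,0,0,0.02,0,0.1],
    [0,0,0,0,0,0,0],
    [0,0,0,0,0,0,0],
    [0,0,0,0,0,0,0],
    [0,0.05,0,0,0,0,0],
    [0,0.08,0,0,0,0,0],
    [0,0.1,0,0,0,0,0],
    [0,0.1,0,0,0,0,0],
    [0,0.1,0,0,0,0,0],
    [0,0.1,0,0,0,0,0],
  ],
  grip_force=60,
)

```text
clock: 18.0
tcp_pos: [0.5533, -0.1431, 0.0714]
orientation: [0.014, 0.706, -0.015, 0.707]
ft_force: [-0.1, -6.1, 0.2]
width: 0.0107
```

```bash
python3 st.py
```

```text
t 18.0 p [ 553.3 -143.1   71.4] zyaw -2.39 xax [ 0.0014 -0.0017 -1.    ] zax z 0.0014 F [-0.06 -6.12  0.2 ] T [-1.46 -0.08 -0.19] w 10.7
```

apply_moves(
  targets=[
    [0.004,0.09,0,0,0,0,0],
    [0.004,0.09,0,0,0,0,0],
    [0.004,0.09,0,0,0,0,0],
    [0.004,0.09,0,0,0,0,0],
    [0.004,0.09,0,0,0,0,0],
    [0.004,0.09,0,0,0,0,0],
    [0.004,0.09,0,0,0,0,0],
    [0.004,0.09,0,0,0,0,0],
    [0.004,0.09,0,0,0,0,0],
    [0.004,0.09,0,0,0,0,0],
  ],
)

```text
clock: 19.25
tcp_pos: [0.5539, -0.0888, 0.0715]
orientation: [0.013, 0.707, -0.017, 0.707]
ft_force: [-1.2, -2.1, 1.0]
width: 0.0111
```

```bash
python3 st.py
```

```text
t 19.25 p [553.9 -88.8  71.5] zyaw -2.48 xax [-9.0e-04 -5.9e-03 -1.0e+00] zax z -0.0007 F [-1.17 -2.13  0.97] T [-0.62  0.27  0.05] w 11.1
```

apply_moves(
  targets=[
    [0.01,0.09,0,0.02,0,0.02,0],
    [0.01,0.1,0,0.02,0,0.02,0],
    [0.01,0.1,0,0,0,0.01,0],
    [0.004,0.1,0,0,0,0,0],
    [0.004,0.1,0,0,0,0,0],
    [0.004,0.1,0,0,0,0,0],
    [0.004,0.1,0,0,0,0,0],
    [0.004,0.1,0,0,0,0,0],
    [0.004,0.1,0,0,0,0,0],
    [0.004,0.1,0,0,0,0,0],
  ],
)

```text
clock: 20.5
tcp_pos: [0.557, -0.0246, 0.0711]
orientation: [0.013, 0.708, -0.012, 0.706]
ft_force: [-1.3, -2.3, 0.1]
width: 0.0111
```

Run:
```python
from st import *
st()
d=get_image("wrist");cv2.imwrite("pics/wrist5.png",d["pixels"][...,::-1])
```

```text
t 20.5 p [557.  -24.6  71.1] zyaw -2.03 xax [-0.0024  0.0013 -1.    ] zax z -0.0024 F [-1.34 -2.31  0.12] T [-0.6   0.22 -0.05] w 11.1
```

View pics/wrist5.png

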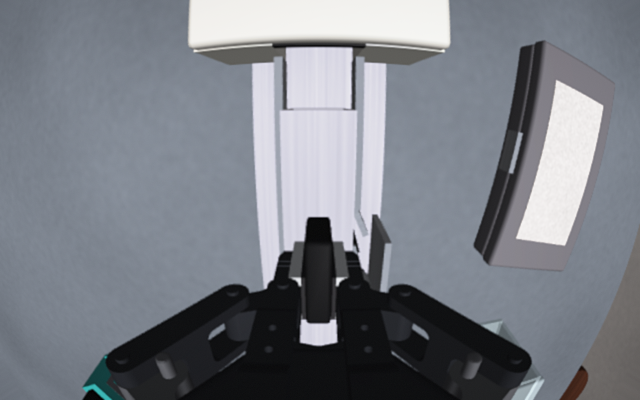

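apply_moves(
  targets=[
    [0.004,0.09,0,0,0,0,0],
    [0.004,0.09,0,0,0,0,0],
    [0.004,0.09,0,0,0,0,0],
    [0.003,0.08,0,0,0,0,0],
    [0.003,0.06,0,0,0,0,0],
    [0.002,0.04,0,0,0,0,0],
    [0.002,0.04,0,0,0,0,0],
    [0.002,0.04,0,0,0,0,0],
    [0.002,0.03,0,0,0,0,0],
    [0.002,0.03,0,0,0,0,0],
  ],
)

```text
clock: 21.8
tcp_pos: [0.5595, 0.0154, 0.071]
orientation: [0.013, 0.707, -0.011, 0.707]
ft_force: [0.9, -0.8, -0.6]
width: 0.011
```

```bash
python3 st.py
```

```text
t 21.8 p [559.5  15.4  71. ] zyaw -1.93 xax [-0.0013  0.0029 -1.    ] zax z -0.0013 F [ 0.87 -0.82 -0.65] T [-0.32  0.    0.02] w 11.0
```

apply_moves(
  targets=[
    [0,0.01,0,0,0,0,0],
    [0,0.01,0,0,0,0,0],
    [0,0.01,0,0,0,0,0],
    [0,0.01,0,0,0,0,0],
    [0,0.01,0,0,0,0,0],
    [0,0.01,0,0,0,0,0],
    [0,0.01,0,0,0,0,0],
    [0,0.01,0,0,0,0,0],
    [0,0.01,0,0,0,0,0],
    [0,0.01,0,0,0,0,0],
  ],
)

```text
clock: 23.05
tcp_pos: [0.5595, 0.0217, 0.071]
orientation: [0.013, 0.707, -0.011, 0.707]
ft_force: [-0.1, -1.5, -0.4]
width: 0.0112
```

```bash
python3 st.py
```

```text
t 23.05 p [559.5  21.7  71. ] zyaw -1.95 xax [-0.0011  0.0028 -1.    ] zax z -0.0012 F [-0.07 -1.54 -0.37] T [-0.31 -0.04 -0.06] w 11.2
```

apply_moves(
  targets=[
    [0,0.01,0,0,0,0,0],
    [0,0.01,0,0,0,0,0],
    [0,0.01,0,0,0,0,0],
    [0,0.01,0,0,0,0,0],
    [0,0.01,0,0,0,0,0],
    [0,0.01,0,0,0,0,0],
    [0,0.01,0,0,0,0,0],
    [0,0.01,0,0,0,0,0],
    [0,0.01,0,0,0,0,0],
    [0,0.01,0,0,0,0,0],
  ],
)

```text
clock: 24.3
tcp_pos: [0.5596, 0.0281, 0.071]
orientation: [0.013, 0.707, -0.011, 0.707]
ft_force: [0.1, -0.8, -1.2]
width: 0.0109
```

```bash
python3 st.py
```

```text
t 24.3 p [559.6  28.1  71. ] zyaw -1.95 xax [-0.0011  0.0028 -1.    ] zax z -0.0012 F [ 0.05 -0.81 -1.19] T [-0.34  0.01 -0.03] w 10.9
```

apply_moves(
  targets=[
    [0,0.01,0,0,0,0,0],
    [0,0.01,0,0,0,0,0],
    [0,0.01,0,0,0,0,0],
    [0,0.01,0,0,0,0,0],
    [0,0.01,0,0,0,0,0],
    [0,0.01,0,0,0,0,0],
    [0,0.01,0,0,0,0,0],
    [0,0.01,0,0,0,0,0],
    [0,0.01,0,0,0,0,0],
    [0,0,0,0,0,0,0],
  ],
)

```text
clock: 25.55
tcp_pos: [0.5595, 0.034, 0.071]
orientation: [0.013, 0.707, -0.011, 0.707]
ft_force: [0.5, -1.6, -0.8]
width: 0.0113
```

```bash
python3 st.py
```

```text
t 25.55 p [559.5  34.   71. ] zyaw -1.94 xax [-0.0011  0.0029 -1.    ] zax z -0.0012 F [ 0.51 -1.56 -0.8 ] T [-0.31  0.01 -0.  ] w 11.3
```

apply_moves(
  targets=[
    [0,0.01,0,0,0,0,0],
    [0,0.01,0,0,0,0,0],
    [0,0.01,0,0,0,0,0],
    [0,0.01,0,0,0,0,0],
    [0,0.01,0,0,0,0,0],
    [0,0.01,0,0,0,0,0],
    [0,0.01,0,0,0,0,0],
    [0,0.01,0,0,0,0,0],
    [0,0.01,0,0,0,0,0],
    [0,0,0,0,0,0,0],
  ],
)

```text
clock: 26.8
tcp_pos: [0.5595, 0.0368, 0.0711]
orientation: [0.013, 0.707, -0.013, 0.707]
ft_force: [-0.5, -3.6, -0.6]
width: 0.0113
```

```bash
python3 st.py
```

```text
t 26.8 p [559.5  36.8  71.1] zyaw -2.06 xax [-1.e-03 -1.e-04 -1.e+00] zax z -0.001 F [-0.45 -3.55 -0.57] T [-0.82  0.06  0.03] w 11.3
```

apply_moves(
  targets=[
    [0,0.015,0,0,0,0,0],
    [0,0.015,0,0,0,0,0],
    [0,0.015,0,0,0,0,0],
    [0,0.015,0,0,0,0,0],
    [0,0.015,0,0,0,0,0],
    [0,0.015,0,0,0,0,0],
    [0,0.015,0,0,0,0,0],
    [0,0.015,0,0,0,0,0],
    [0,0.015,0,0,0,0,0],
    [0,0.015,0,0,0,0,0],
  ],
)

```text
clock: 28.05
tcp_pos: [0.5594, 0.0388, 0.0717]
orientation: [0.011, 0.707, -0.017, 0.707]
ft_force: [-1.0, -5.8, 0.6]
width: 0.0108
```

```bash
python3 st.py
```

```text
t 28.05 p [559.4  38.8  71.7] zyaw -2.26 xax [-8.e-04 -8.e-03 -1.e+00] zax z -0.0005 F [-1.04 -5.84  0.57] T [-1.28  0.07  0.03] w 10.8
```

apply_moves(
  targets=[
    [0,0.018,-0.002,0.02,0,0,0],
    [0,0.018,-0.002,0.02,0,0,0],
    [0,0.018,-0.002,0.02,0,0,0],
    [0,0.018,-0.002,0.02,0,0,0],
    [0,0.018,-0.002,0.02,0,0,0],
    [0,0.018,-0.002,0.02,0,0,0],
    [0,0.018,0,0.015,0,0,0],
    [0,0.018,0,0.015,0,0,0],
    [0,0.018,0,0.015,0,0,0],
    [0,0.018,0,0.015,0,0,0],
  ],
)

```text
clock: 29.3
tcp_pos: [0.5592, 0.039, 0.0709]
orientation: [0.017, 0.707, -0.013, 0.707]
ft_force: [-0.7, -6.2, 0.7]
width: 0.0106
```

```bash
python3 st.py
```

```text
t 29.3 p [559.2  39.   70.9] zyaw -2.44 xax [-6.0e-04  6.6e-03 -1.0e+00] zax z -0.0008 F [-0.72 -6.18  0.67] T [-1.6   0.09  0.08] w 10.6
```

apply_moves(
  targets=[
    [0,0.022,0,0,0,0,0],
    [0,0.022,0,0,0,0.01,0],
    [0,0.022,0,0,0,0.01,0],
    [0,0.022,0,0,0,0.01,0],
    [0,0.022,0,0,0,0.01,0],
    [0,0.022,0,0.01,0,0,0],
    [0,0.022,0,0.01,0,0,0],
    [0,0.022,0,0.01,0,0,0],
    [0,0.022,0,0.01,0,0,0],
    [0,0.022,0,0.01,0,0,0],
  ],
)

```text
clock: 30.55
tcp_pos: [0.5593, 0.0399, 0.0712]
orientation: [0.014, 0.707, -0.015, 0.707]
ft_force: [-0.5, -6.7, -0.5]
width: 0.011
```

```bash
python3 st.py
```

```text
t 30.55 p [559.3  39.9  71.2] zyaw -2.35 xax [ 3.e-04 -5.e-04 -1.e+00] zax z 0.0004 F [-0.48 -6.75 -0.52] T [-1.49  0.16  0.13] w 11.0
```

apply_moves(
  targets=[
    [0,0.025,0,0.005,0,0.005,0],
    [0,0.025,0,0.005,0,0.005,0],
    [0,0.025,0,0.005,0,0.005,0],
    [0,0.025,0,0.008,0,0.005,0],
    [0,0.025,0,0.008,0,0.005,0],
    [0,0.025,0,0.008,0,0.005,0],
    [0,0.025,0,0.008,0,0,0],
    [0,0.025,0,0.008,0,0,0],
    [0,0.025,0,0.008,0,0,0],
    [0,0.025,0,0.008,0,0,0],
  ],
)

```text
clock: 31.8
tcp_pos: [0.5592, 0.0406, 0.0716]
orientation: [0.013, 0.707, -0.017, 0.707]
ft_force: [-0.5, -6.1, 1.0]
width: 0.011
```

```bash
python3 st.py
```

```text
t 31.8 p [559.2  40.6  71.6] zyaw -2.46 xax [ 7.e-04 -6.e-03 -1.e+00] zax z 0.001 F [-0.46 -6.09  0.99] T [-1.52  0.14  0.1 ] w 11.0
```

apply_moves(
  targets=[
    [0,0,0,0,0,0,0.1],
    [0,0,0,0,0,0,0.2],
    [0,0,0,0,0,0,0.3],
    [0,0,0,0,0,0,0.4],
    [0,0,0,0,0,0,0.4],
    [0,0,0,0,0,0,0.4],
    [0,0,0,0,0,0,0.4],
    [0,0,0,0,0,0,0.4],
    [0,0,0,0,0,0,0.4],
    [0,0,0,0,0,0,0.4],
  ],
)

```text
clock: 33.05
tcp_pos: [0.5595, 0.0451, 0.0717]
orientation: [0.014, 0.707, -0.015, 0.707]
ft_force: [0.0, -0.1, -0.0]
width: 0.0346
```

Run:
```python
from st import *
st()
d=get_image("wrist");cv2.imwrite("pics/wrist6.png",d["pixels"][...,::-1])
```

```text
t 33.05 p [559.5  45.1  71.7] zyaw -2.27 xax [ 0.001  -0.0014 -1.    ] zax z 0.001 F [ 0.04 -0.13 -0.01] T [-0.02  0.03  0.02] w 34.6
```

View pics/wrist6.png

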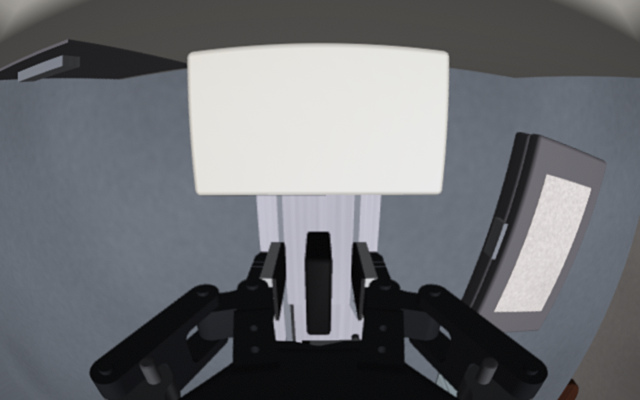

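apply_moves(
  targets=[
    [0,0,0.1,0,0,0,0.4],
    [0,0,0.2,0,0,0,0.4],
    [0,0,0.4,0,0,0,0.4],
    [0,0,0.6,0,0,0,0.4],
    [0,0,0.6,0,0,0,0.4],
    [0,-0.3,0.6,0,0,0,0.4],
    [0,-0.8,0.3,0,0,0,0.4],
    [0,-0.8,0,0,0,0,0.4],
    [0,-0.3,0,0,0,0,0.4],
    [0,0,0,0,0,0,0.4],
  ],
)

```text
clock: 34.35
tcp_pos: [0.5595, -0.0909, 0.2539]
orientation: [0.014, 0.703, -0.014, 0.71]
ft_force: [-0.1, 0.2, -0.2]
width: 0.0341
```

Run:
```python
from st import *
s=st();np.savez("/tmp/w7s.npz",p=s["tcp_pos"],q=s["orientation"])
for n in("wrist","side","scene"):
    d=get_image(n);np.savez(f"/tmp/{n}7.npz",**d);im=d["pixels"][...,::-1]
    if n=="side": im=cv2.resize(im[110:270,230:430],(750,600))
    if n=="scene": im=cv2.resize(im[90:260,250:450],(700,595))
    cv2.imwrite(f"pics/{n}7.png",im)
```

```text
t 34.35 p [559.5 -90.9 253.9] zyaw -2.23 xax [ 9.9e-03 -3.0e-04 -1.0e+00] zax z 0.01 F [-0.11  0.21 -0.16] T [ 0.05  0.02 -0.05] w 34.1
```

View pics/wrist7.png

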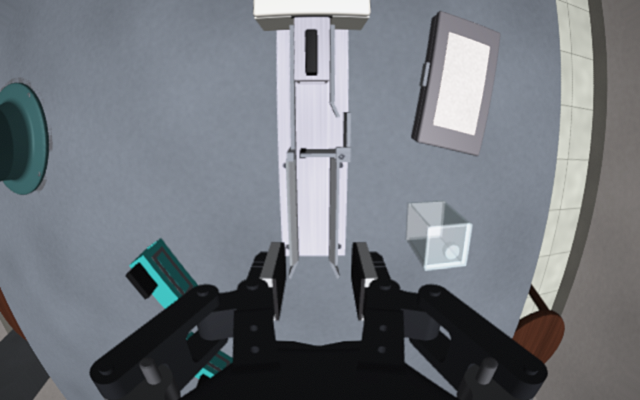

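View pics/side7.png

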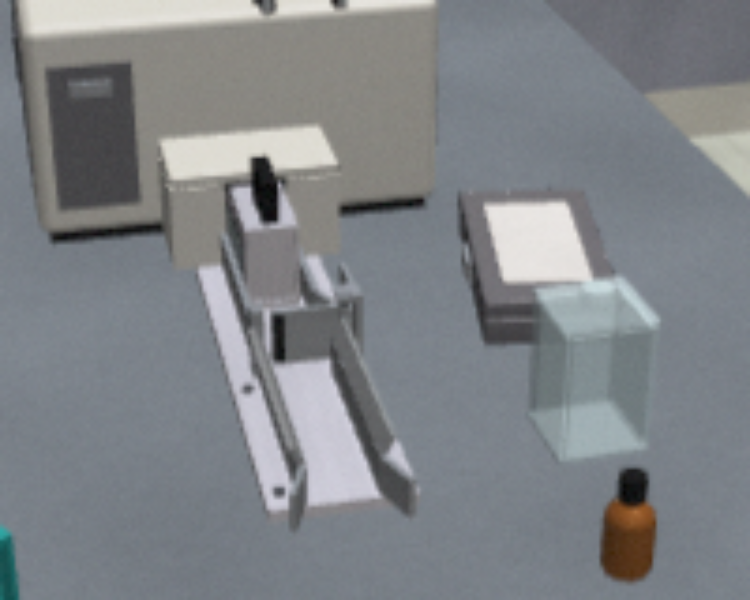

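View pics/scene7.png

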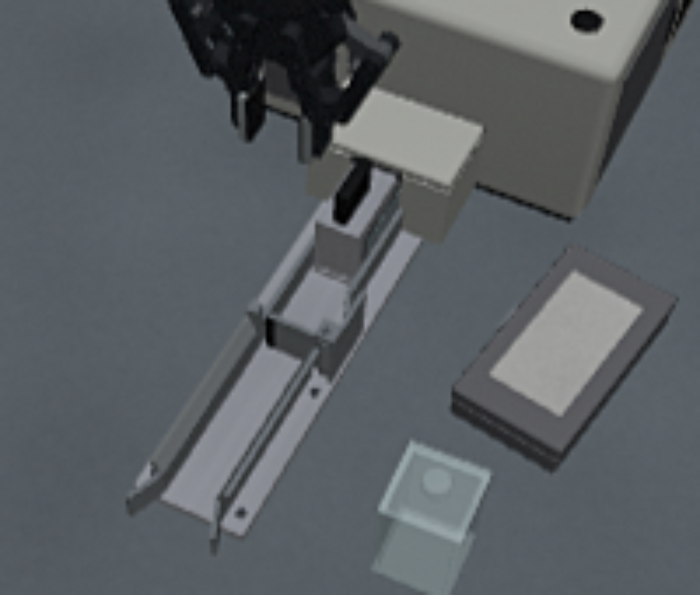

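Run:
```python
from h import *
s=np.load("/tmp/w7s.npz")
for n in("wrist7","side7","scene7"):
    d=load(n);P=wcloud(d,s["p"],s["q"]) if n[0]=="w" else cloud(d)
    X,Y,Z=P[...,0],P[...,1],P[...,2];br=d["pixels"].max(-1)
    b=(abs(X-.559)<.03)
    m=b&(Z>.093)&(Z<.106)&(br<90)&(Y>-.02)&(Y<.08);p=P[m]
    print(n,"rib",len(p),cv2.minAreaRect((p[:,:2]*1000).astype(np.float32)),p[:,2].mean())
    m=b&(abs(Z-.068)<.005)&(br>120)&(Y>-.02)&(Y<.075);print(" tail y",np.percentile(Y[m],[0,1,5]).round(4),Z[m].mean(), "top z near/far",Z[m&(Y<.03)].mean(),Z[m&(Y>.05)].mean())
    q=(Z>.044)&(Z<.056)&(X>.54)&(X<.575)&(abs(Y+.07)<.03);print(" leaf",q.sum(),Y[q].mean())
for n in("wrist3","wrist4"):
    pass
d=load("wrist4");s=np.load("/tmp/w4s.npz");P=wcloud(d,s["p"],s["q"]);Z=P[...,2];v,u=np.mgrid[:400,:640]
m=(Z>.093)&(Z<.106)&(d["pixels"].max(-1)<90)&(u>290)&(u<345)&(v<325);p=P[m];print("rib at regrip, tcp y",s["p"][1],cv2.minAreaRect((p[:,:2]*1000).astype(np.float32)))
```

```text
wrist7 rib 484 ((559.1627807617188, 36.11880111694336), (42.531742095947266, 10.347676277160645), 87.84051513671875) 0.0993081972010988
 tail y [0.0109 0.0114 0.0132] 0.06736762277372575 top z near/far 0.06739050026999585 0.06736511010048556
 leaf 165 -0.0716613423974513
side7 rib 49 ((558.9423217773438, 31.285383224487305), (45.53957748413086, 13.039063453674316), 87.21940612792969) 0.09854869229930381
 tail y [0.0031 0.0052 0.0077] 0.06781381122508232 top z near/far 0.06756886546322938 0.0678399100039663
 leaf 55 -0.07668193173489368
scene7 rib 73 ((561.163818359375, 37.001441955566406), (45.0225944519043, 12.482782363891602), 86.33203887939453) 0.0989882546514287
 tail y [0.0106 0.0108 0.0137] 0.06770277299082135 top z near/far 0.06748580585856101 0.06780693000444962
 leaf 41 -0.07360675330860188
rib at regrip, tcp y -0.17368449976914577 ((550.2649536132812, -173.0076446533203), (44.393367767333984, 17.32222557067871), 87.5663833618164)
```

Run:
```python
from bench import arm
print(arm.finish_job())
```

```text
the job is handed in; nothing more can be done
None
```

The magazine is docked against the plate with the gate shut behind it, and I handed the job in at about 34.5 s of the 58 s allowed.

**What I did:** I gripped the grey magazine by its rib and stood it upright in the feeder entry before the shut gate, nose towards the scanner. I let it stand free there, gripped it again, and pushed it through the gate and under the hood. The sideways push force at the gate read about 6 N. I felt the plate when the arm was at y ≈ 35.4 mm and pressed to y ≈ 40.6 mm, about 5 mm. The arm then let go, lifted clear and backed away.

**Last checks:**
- **Position:** The rib ended at y ≈ 36 mm by the wrist camera and 37 mm by the scene camera. The side camera said 31 mm; it read low on the gate too (about 3 to 5 mm below the other two). Resting contact should put the rib at about 36 mm, so this fits a magazine still touching the plate.
- **Upright and gate:** The magazine's top is level at both ends, and all three views show the gate shut.
- **Other things on the bench:** I did not re-measure them, but the slide box, jar and bottle look undisturbed in the pictures. The force on the tool is near zero.

**Uncertain:**
- **Press depth:** The 5 mm comes from arm position. The last force readings were 6.1 to 6.8 N, which suggests 4 to 4.5 mm after taking off about 1.2 N for sliding friction.
- **Release:** The arm sprang forward about 4.5 mm as the fingers opened, so the plate may briefly have gone a little deeper. I could not measure that.
- **Plate contact:** I judged contact from position and force only, because the hood hides the plate.

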